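# Load the check weights on the bench scale's hanger

### The job

Load the weight hanger on the bench scale for its daily check: lower the brass slotted disc over the stem until it lies flat on the hanger's foot, then lower the blue slotted disc flat on top of it, with its slot facing the opposite way from the brass disc's slot so that neither can slide off. Keep both centred on the stem, and set them down rather than dropping them.

Things in the scene. Friction and masses are not known exactly. Their poses are not given: they have to be found in the camera images.
- brass_disc: Brass-yellow slotted disc, 15 mm thick, 66 mm across, 0.3 kg, flat on the bench. Origin: centre of its underside, z up. A slot 22 mm wide runs along its x axis from 11 mm behind the centre (closed end, -x) out through the rim at +x. Two short flats on the rim at +y and -y, 62 mm apart, suit the fingers. Slot starts within 75 degrees of world +x.
- blue_disc: Blue slotted disc, 15 mm thick, 66 mm across, 0.3 kg, flat on the bench. Origin: centre of its underside, z up. A slot 22 mm wide runs along its x axis from 11 mm behind the centre (closed end, -x) out through the rim at +x. Two short flats on the rim at +y and -y, 62 mm apart, suit the fingers. Slot starts within 75 degrees of world +x.
- blue_slot (a point): The mouth of the blue disc's slot: middle of the opening at the rim, 33 mm from the disc's centre along its +x, on its top face; axes as the disc's.
- hanger_foot (a point): Centre of the top of the hanger's white round foot (46 mm across), 80 mm above the bench; z up. An 8 mm steel stem with a free rounded top rises 42 mm above it. The hanger is fixed on a rigid, fixed bench scale, whose steel plate lies 30 mm below this point (a dark base, 68 mm across, rises 6 mm from it). The scale reaches 100 mm to +x and each side, 150 mm to -x (display).
Things that resemble listed ones, but are neither listed nor needed, are in the scene too. Several things have the shape of the blue_disc; the one meant has the colours described above. Of the things shaped like the brass_disc, the brass one is meant.

How it is judged:
On the way:
1. the brass disc lies flat on the hanger's foot, centred on the stem (horizontal distance between brass_disc and hanger_foot below 0.014 m and z of brass_disc in the frame of hanger_foot between -0.006 and 0.006 m and angle between brass_disc's own z axis and vertical below 0.12 rad), for 0.2 s.
At the end, for the whole second after the job is handed in: The brass disc lies on the hanger's foot and the blue disc on the brass one (heights within 6 mm, tilt under 7 degrees), the centre of each within 14 mm of the stem's axis, the slots facing opposite ways within 45 degrees, both discs at rest (all of step 1 and horizontal distance between blue_disc and hanger_foot below 0.014 m and z of blue_disc in the frame of hanger_foot between 0.009 and 0.021 m and angle between blue_disc's own z axis and vertical below 0.12 rad and angle between the x axis of blue_disc and the x axis of brass_disc, either way round below 0.8 rad and x of blue_slot in the frame of brass_disc below 0 m and linear speed of each of brass_disc, blue_disc below 0.03 m/s); the robot touches nothing.
It fails at once if the brass disc is dropped (falls freely faster than 0.6 m/s, about 18 mm) (linear speed of brass_disc above 0.6 m/s and contact force between brass_disc and anything else below 0.01 N).
It fails at once if the blue disc is dropped (falls freely faster than 0.6 m/s, about 18 mm) (linear speed of blue_disc above 0.6 m/s and contact force between blue_disc and anything else below 0.01 N).
It also fails if it takes over 58 s, if anything falls off the work surface, if the arm or the gripper's body presses on something with over 40 N, if the wrist force passes 120 N, or if a joint passes its speed limit or range.

### The arm

A 6-joint arm with a two-finger parallel gripper is mounted at the origin on the work surface. World frame = base frame: x ahead of the robot, y to its left, z up, the work surface at z = 0. Lengths are in m, angles in rad, forces in N, time in s.
With the tool pointing down it reaches from about 0.275 to 0.75 m from the base axis. Payload 10.2 kg.
Tool frame: the origin (TCP) lies between the finger pads; the fingertips stand tip_extent ahead of it and the grasp point (between the pads) lies 2 mm behind it (tip_extent is the distance from the TCP to the fingertips, in m); z points along the fingers, y is the line along which they close (so a half turn about z gives the same grasp; the last joint's range is limited). The gripper opens to 88 mm and grips with 3 to 60 N. Pads are 18 mm wide; open, the fingers measure 123 mm over their backs; the gripper's body (75 mm by 187 mm) begins 45 mm behind the grasp point.
Start: joints at [0.998, 0.313, 1.498, -0, 1.331, -0.223], TCP at [0.18, 0.493, 0.256] pointing down, gripper open.
Joint ranges: [-2.94, 2.94], [-0.97, 2.17], [0.19, 2.56], [-1.23, 4.37], [0.02, 3.11], [-2.88, 2.88]. Speed limits (rad/s): [2.39, 2.39, 3.01, 3.14, 3.14, 3.14].

### API

Orientations are given as a rotation vector (axis times angle).
In Python, from bench import move_ptp, move_linear, goto_joints, command_gripper, dwell, solve_ik, read_state, capture, Unreachable, close_job, tip_extent gives the robot as it stands. The module is installed in compiled form; this text tells all that it offers. Calls block until the motion is done:
- move_ptp(position, orientation): joint-space move of the TCP to a pose.
- move_linear(position, frame=None, max_speed=0.15): straight line of the TCP; frame=None keeps the orientation; max_speed is the mean speed in m/s.
- goto_joints(angles): joint-space move.
- command_gripper(opening, grasp_force=None): finger opening in m; grasp_force is the grip in N (None keeps the last); returns when the fingers have stopped.
- dwell(seconds).
- solve_ik(position, orientation): joint angles nearest the present ones, or None.
- read_state(): the state.
- capture(name): name is "side" or "top" or "wrist"; returns a dict with "frame" (480x640x3 uint8, blue, green, red), "fovy" (degrees; the focal length in pixels is half the picture's height over the tangent of half this angle, whatever the lens; pixels are square), "cx", "cy" (the principal point, pixels), "origin" and "orientation" of the camera in the world; the wrist camera has in their place "hand_eye" (4x4, takes a point from camera to tool coordinates, whose origin is the TCP and whose axes are the flange's). Camera axes: x right, y down, z forward; pixel columns grow to the right and rows downward; lengths in m; the calibration is good to about 2 mm. A picture is of the moment at which its call begins: read the wrist's pose just before it. There is no depth.
A pose or a line that the arm cannot do raises Unreachable and nothing moves.
- close_job(): hands the job in; it is judged then, once.
The state is a dict: "clock": time; "joint_positions": joint angles; "qvel": joint speeds; "joint_torque": joint torques, N m; "tcp_pos": TCP position; "tool_rot": TCP orientation; "wrist_force": force on the tool from outside, world axes, zero at the start; "wrist_torque": the same for the moment, N m; "grip_width": finger opening in m; "grip_force": force on a finger pad.
Only numpy, scipy, OpenCV 4.12 (cv2) and the standard library are available. Lean on these libraries where they do the work, as an engineer would, in place of code of your own. Each camera call takes 0.05 s, during which the arm holds its last target. There are 200 camera calls.

## Working session

There is one attempt and no reset: what is moved stays moved. The work goes in short steps, each a Python script; the robot and the scene stay as the last script left them, time stands still between calls to the robot, and variables do not carry over. Pictures are saved under pics/ and viewed, at most 10 in all, crops included, and the job is handed in when it is done.

```bash
mkdir -p pics; python3 - <<'E'
from bench import *
import bench,cv2,numpy as np
s=read_state(); print(s, tip_extent if not callable(tip_extent) else tip_extent())
ims=[]
for n in("top","side"):
    c=capture(n); cv2.imwrite(f"pics/{n}0.png",c["frame"]); print({k:v for k,v in c.items() if k!="frame"})
c=capture("wrist");print({k:v for k,v in c.items() if k!="frame"})
cv2.imwrite("pics/wrist0.png",c["frame"])
E
```

```text
{'clock': 0.0, 'joint_positions': array([ 9.97605150e-01,  3.13481043e-01,  1.49843560e+00, -6.49334543e-06,
        1.33102174e+00, -2.23396287e-01]), 'qvel': array([ 0.0008046 , -0.00063559, -0.00025055,  0.00184298,  0.00117092,
        0.00019337]), 'joint_torque': array([-5.75281447e-04, -4.02195847e+01, -2.52276492e+01,  6.94992556e-02,
        3.51316750e-02, -9.25179711e-05]), 'tcp_pos': array([0.17980372, 0.4930061 , 0.25514574]), 'tool_rot': array([-5.46567273e-01, -3.09315732e+00,  1.95191684e-03]), 'wrist_force': array([-0.72614828,  0.68464423,  0.62253231]), 'wrist_torque': array([-0.0218043 ,  0.00227916,  0.0408861 ]), 'grip_force': 0.0, 'grip_width': 0.08790768122396062} 0.017
{'fovy': 56.73439633704499, 'cx': 322.42152724792004, 'cy': 247.21190647247707, 'origin': array([0.37380392, 0.02861805, 0.94287796]), 'orientation': array([-2.12276049,  2.11122461, -0.21160464])}
{'fovy': 44.7878899252057, 'cx': 325.71457471981205, 'cy': 219.05643758962765, 'origin': array([ 0.47243513, -0.7642146 ,  1.01893697]), 'orientation': array([-2.43420849,  0.13175618, -0.02667065])}
{'fovy': 60.1189875088787, 'cx': 322.6306874935466, 'cy': 242.58400387997895, 'hand_eye': array([[ 3.18873909e-04, -9.53477908e-01, -3.01462730e-01,
         7.74658146e-02],
       [ 9.99999942e-01,  2.67690425e-04,  2.11094036e-04,
        -5.06439322e-04],
       [-1.20574814e-04, -3.01462780e-01,  9.53477938e-01,
        -1.28020930e-01],
       [ 0.00000000e+00,  0.00000000e+00,  0.00000000e+00,
         1.00000000e+00]])}
```

View pics/top0.png

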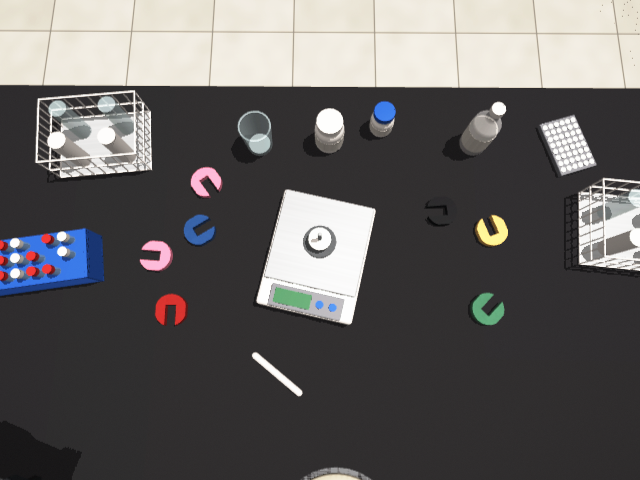

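View pics/side0.png

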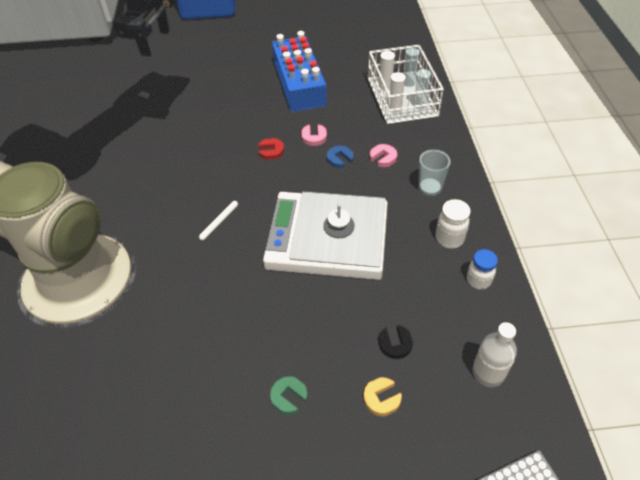

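The top picture shows the blue disc at (199,230). Its possible mix-ups are the pinks at (206,182) and (156,256), the red at (171,310), and the blue cap, rack and scale buttons. The brass-yellow disc is at (492,230), with black at (441,211) and green at (488,309) nearby. The hanger is at (319,239). In the side picture, blue is at (340,156), brass at (382,396) and the hanger at (339,220).

```bash
cat > h.py <<'E'
from bench import *
import cv2,numpy as np
from scipy.spatial.transform import Rotation as Rt
HSV={'brass':((18,90,90),(35,255,255)),'blue':((100,110,40),(120,255,255))}
def cam(name):
    s=read_state(); c=capture(name)
    if name=="wrist":
        T=np.eye(4);T[:3,:3]=Rt.from_rotvec(s["tool_rot"]).as_matrix();T[:3,3]=s["tcp_pos"]
        T=T@c["hand_eye"]; c["R"],c["o"]=T[:3,:3],T[:3,3]
    else: c["R"],c["o"]=Rt.from_rotvec(c["orientation"]).as_matrix(),np.array(c["origin"])
    return c
def cast(c,px,z):
    f=240/np.tan(np.radians(c["fovy"]/2)); px=np.atleast_2d(px).astype(float)
    d=np.c_[(px[:,0]-c["cx"])/f,(px[:,1]-c["cy"])/f,np.ones(len(px))]@c["R"].T
    return c["o"]+d*((z-c["o"][2])/d[:,2])[:,None]
def proj(c,p):
    f=240/np.tan(np.radians(c["fovy"]/2)); q=(np.asarray(p)-c["o"])@c["R"]
    return np.array([c["cx"]+f*q[0]/q[2],c["cy"]+f*q[1]/q[2]])
def disc(c,col,z=.015,near=None):
    "all disc-like blobs of that colour: centre, slot heading (deg), radius, fill, pixel"
    m=cv2.inRange(cv2.cvtColor(c["frame"],cv2.COLOR_BGR2HSV),*map(np.array,HSV[col]))
    out=[]
    for k in cv2.findContours(m,cv2.RETR_EXTERNAL,cv2.CHAIN_APPROX_NONE)[0]:
        if cv2.contourArea(k)<150: continue
        w=(cast(c,k[:,0],z)[:,:2]*1000).astype(np.float32).reshape(-1,1,2)
        (x,y),r=cv2.minEnclosingCircle(w); M=cv2.moments(w)
        if not 28<r<42: continue
        g=np.array([M["m10"],M["m01"]])/M["m00"]; v=np.array([x,y])-g
        out.append(dict(p=np.array([x,y])/1000,yaw=np.degrees(np.arctan2(v[1],v[0])),r=r,off=np.hypot(*v),px=k[:,0].mean(0)))
    return out
def ori(deg):  # tool down, tool x at heading deg
    a=np.radians(deg); x=np.array([np.cos(a),np.sin(a),0]); z=np.array([0,0,-1.])
    return Rt.from_matrix(np.c_[x,np.cross(z,x),z]).as_rotvec()
E
python3 - <<'E'
from h import *
np.set_printoptions(precision=4,suppress=True)
crops=[]
for n in("top","side"):
    c=cam(n)
    for col in HSV:
        for d in disc(c,col): print(n,col,d)
        if n=="top":
            for d in disc(c,col)[:1]:
                x,y=d["px"].astype(int); crops.append(cv2.resize(c["frame"][y-35:y+35,x-35:x+35],(380,380)))
    print(n,"foot",cast(c,(319,239) if n=="top" else (339,220),.08))
cv2.imwrite("pics/crop.png",np.hstack(crops))
for deg in range(-180,180,30):
    for nm,p in(("hang",(.4,0.03)),("brass",(.4,-.33)),("blue",(.4,.28))):
        q=solve_ik([*p,.15],ori(deg)); print(deg,nm,None if q is None else np.round(q[[0,5]],2),end=" ")
    print()
E
```

```text
top brass {'p': array([ 0.6018, -0.3348]), 'yaw': np.float64(16.263790256074202), 'r': 34.726318359375, 'off': np.float64(4.061036730977391), 'px': array([491.9297, 229.4609])}
top blue {'p': array([0.5982, 0.2929]), 'yaw': np.float64(-55.065196259982024), 'r': 35.372337341308594, 'off': np.float64(3.673932581455036), 'px': array([199.3277, 229.7983])}
top blue {'p': array([ 0.8748, -0.11  ]), 'yaw': np.float64(-124.44663095378279), 'r': 28.489696502685547, 'off': np.float64(0.7332993179036857), 'px': array([383.9206, 111.7778])}
top foot [[0.5643 0.0356 0.08  ]]
side brass {'p': array([ 0.6025, -0.341 ]), 'yaw': np.float64(3.579896033589115), 'r': 36.590087890625, 'off': np.float64(3.9728965075646947), 'px': array([382.16  , 396.5133])}
side blue {'p': array([ 0.8693, -0.0666]), 'yaw': np.float64(-64.21651326357703), 'r': 29.739177703857422, 'off': np.float64(1.3545801858149675), 'px': array([484.9385, 259.3692])}
side blue {'p': array([0.6001, 0.2857]), 'yaw': np.float64(-54.95178451262293), 'r': 38.89753723144531, 'off': np.float64(5.183435379781478), 'px': array([339.8537, 155.939 ])}
side foot [[0.5668 0.0244 0.08  ]]
-180 hang [-0.22 -1.79] -180 brass [-0.92 -2.49] -180 blue [ 0.37 -1.2 ] 
-150 hang [-0.22 -2.31] -150 brass None -150 blue [ 0.37 -1.72] 
-120 hang [-0.22 -2.84] -120 brass [-0.92  2.75] -120 blue [ 0.37 -2.25] 
-90 hang None -90 brass [-0.92  2.23] -90 blue [ 0.37 -2.77] 
-60 hang [-0.22  2.4 ] -60 brass [-0.92  1.7 ] -60 blue None 
-30 hang [-0.22  1.88] -30 brass [-0.92  1.18] -30 blue [0.37 2.46] 
0 hang [-0.22  1.35] 0 brass [-0.92  0.65] 0 blue [0.37 1.94] 
30 hang [-0.22  0.83] 30 brass [-0.92  0.13] 30 blue [0.37 1.42] 
60 hang [-0.22  0.3 ] 60 brass [-0.92 -0.39] 60 blue [0.37 0.89] 
90 hang [-0.22 -0.22] 90 brass [-0.92 -0.92] 90 blue [0.37 0.37] 
120 hang [-0.22 -0.74] 120 brass [-0.92 -1.44] 120 blue [ 0.37 -0.15] 
150 hang [-0.22 -1.27] 150 brass [-0.92 -1.96] 150 blue [ 0.37 -0.68]
```

View pics/crop.png

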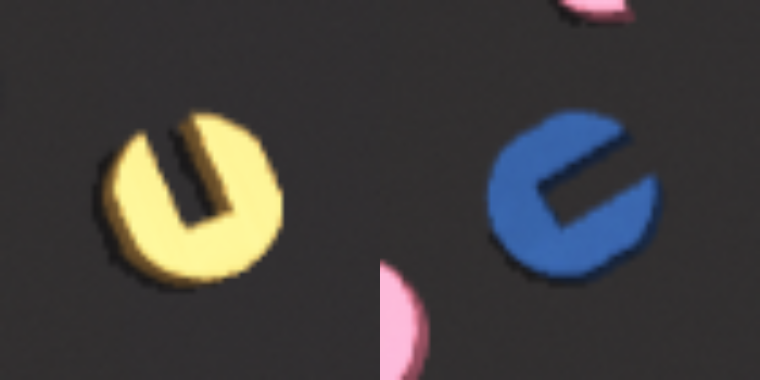

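The crop confirms the choice: brass slot heading is about +20°, blue slot about -60°. Next I take a close look at the hanger, then at brass.

```bash
python3 - <<'E'
from h import *
np.set_printoptions(precision=4,suppress=True)
move_ptp([.565,.03,.215],ori(90)); dwell(.2)
c=cam("wrist"); cv2.imwrite("pics/hang.png",c["frame"]); np.savez("hang.npz",**c); print("expected foot px",proj(c,[.565,.03,.08]),"stem top px",proj(c,[.565,.03,.122]))
move_ptp([.602,-.337,.15],ori(18)); dwell(.2)
c=cam("wrist"); cv2.imwrite("pics/brass.png",c["frame"]); np.savez("brass.npz",**c)
print(disc(c,"brass"),read_state()["clock"])
cv2.imwrite("pics/pair.png",np.hstack([cv2.resize(cv2.imread(f"pics/{n}.png"),(400,300)) for n in("hang","brass")]))
E
```

```text
expected foot px [321.9036 235.1511] stem top px [321.7639 256.2965]
[{'p': array([ 0.5324, -0.5719]), 'yaw': np.float64(96.34832387162281), 'r': 41.77656173706055, 'off': np.float64(4.989168456233941), 'px': array([589.458 , 408.7647])}, {'p': array([ 0.4073, -0.1892]), 'yaw': np.float64(-61.08132849869824), 'r': 41.938079833984375, 'off': np.float64(5.079504729173501), 'px': array([ 55.7353, 408.7353])}, {'p': array([ 0.6034, -0.3366]), 'yaw': np.float64(-28.865405203820245), 'r': 34.20219039916992, 'off': np.float64(7.58488737778273), 'px': array([324.9912, 232.7925])}] 4.3083
```

View pics/pair.png

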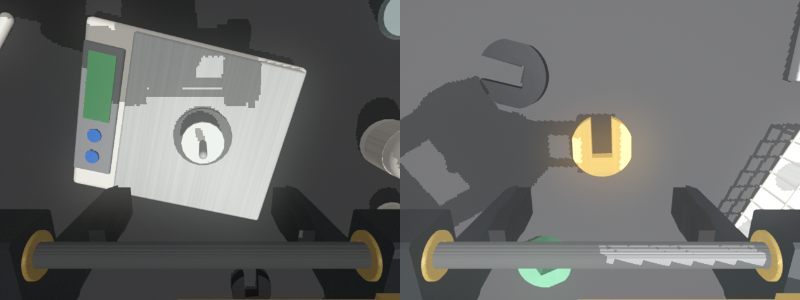

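The wrist pictures show the foot near (205,143) of 400 wide, inside its dark base ring, and brass at (602,147) with its slot pointing straight up, along tool x.

```bash
python3 - <<'E'
from h import *
c=dict(np.load("brass.npz")); f=c["frame"]; hsv=cv2.cvtColor(f,cv2.COLOR_BGR2HSV)
m=cv2.inRange(hsv,(12,60,110),(40,255,255)); m[:,:240]=0;m[:,400:]=0;m[320:]=0
k=max(cv2.findContours(m,cv2.RETR_EXTERNAL,cv2.CHAIN_APPROX_NONE)[0],key=cv2.contourArea)
w=(cast(c,k[:,0],.015)[:,:2]*1000).astype(np.float32).reshape(-1,1,2)
print(cv2.minEnclosingCircle(w),cv2.minAreaRect(w))
h=cv2.convexHull(k); hm=np.zeros_like(m); cv2.drawContours(hm,[h],-1,255,-1); hm=cv2.erode(hm,np.ones((5,5)))
fill=np.zeros_like(m); cv2.drawContours(fill,[k],-1,255,-1)
s=cv2.morphologyEx(hm&~fill,cv2.MORPH_OPEN,np.ones((9,9)))
ks=max(cv2.findContours(s,cv2.RETR_EXTERNAL,cv2.CHAIN_APPROX_NONE)[0],key=cv2.contourArea)
print("slot",cv2.minAreaRect((cast(c,ks[:,0],.015)[:,:2]*1000).astype(np.float32)))
c=dict(np.load("hang.npz")); g=cv2.cvtColor(c["frame"],cv2.COLOR_BGR2GRAY)
for t in (150,170,190,210):
  m=cv2.inRange(g,t,255); n,l,st,ce=cv2.connectedComponentsWithStats(m)
  for i in range(1,n):
    if np.hypot(*(ce[i]-[326,228]))<15 and st[i][4]>300:
      kk=cv2.findContours((l==i).astype(np.uint8),cv2.RETR_EXTERNAL,cv2.CHAIN_APPROX_NONE)[0][0]
      w=(cast(c,kk[:,0],.08)[:,:2]*1000).astype(np.float32).reshape(-1,1,2); print(t,st[i],cv2.minEnclosingCircle(w))
o=np.hstack([cv2.resize(c["frame"][160:300,250:400],(400,373)),cv2.resize(np.load("brass.npz")["frame"][160:300,250:400],(400,373))])
cv2.imwrite("pics/close.png",o)
E
```

```text
((600.8365478515625, -332.9628601074219), 37.61781692504883) ((601.5384521484375, -333.55047607421875), (66.78764343261719, 70.0731201171875), 19.803098678588867)
slot ((630.3067626953125, -327.1233825683594), (6.193134307861328, 18.903181076049805), 20.87252426147461)
150 [ 289  195   71   68 3478] ((566.5242309570312, 34.00599670410156), 23.19664764404297)
170 [  118    92   372   260 42457] ((546.0401000976562, 47.73994064331055), 134.01800537109375)
170 [ 290  195   69   67 3324] ((566.5899658203125, 34.04926681518555), 22.888708114624023)
190 [  184   102   305   250 39203] ((569.8472290039062, 41.15999984741211), 114.69010162353516)
190 [ 290  196   69   66 3018] ((566.4257202148438, 34.14848327636719), 22.68056297302246)
210 [ 290  196   69   66 2875] ((566.4959716796875, 34.15760803222656), 22.522302627563477)
```

View pics/close.png

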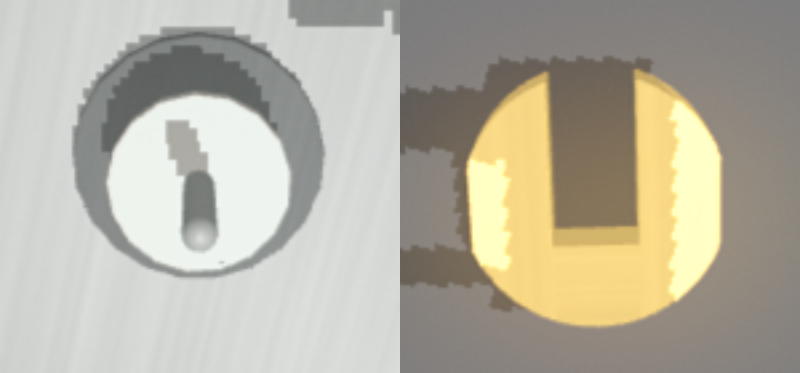

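```bash
python3 - <<'E'
from h import *
np.set_printoptions(precision=4,suppress=True)
c=dict(np.load("brass.npz"))
u=lambda x,y:(250+x/2.667,160+y/2.667)
P=cast(c,[u(67,205),u(322,205),u(153,245),u(239,245),u(195,326),u(147,72),u(234,68)],.015)[:,:2]
x=np.array([np.cos(np.radians(20)),np.sin(np.radians(20))]);y=np.array([-x[1],x[0]])
print("flats",np.linalg.norm(P[0]-P[1]),"closed end w",np.linalg.norm(P[2]-P[3]))
for i,j in((2,5),(3,6)): d=P[j]-P[i]; print("edge yaw",np.degrees(np.arctan2(d[1],d[0])))
ctr=x*np.mean([(P[2]+P[3])@x/2+.011,P[4]@x+.033])+y*((P[0]+P[1])@y/2); print(ctr,(P[2]+P[3])@x/2+.011,P[4]@x+.033,(P[0]+P[1])@y/2,(P[2]+P[3])@y/2)
move_ptp([*ctr,.06],ori(20)); move_linear([*ctr,.0195],max_speed=.08)
print(read_state()["tcp_pos"],read_state()["wrist_force"])
command_gripper(.05,grasp_force=40); s=read_state(); print(s["grip_width"],s["grip_force"],s["tcp_pos"],s["clock"])
E
```

```text
flats 0.06343801891213598 closed end w 0.021641326134374684
edge yaw 19.355840603436707
edge yaw 20.349760164760685
[ 0.6024 -0.3372] 0.45076766846140437 0.4507420530158396 -0.5229403301291549 -0.52297302028937
[ 0.6024 -0.3372  0.0192] [-0.3158  0.4802  0.2744]
0.061469665896573995 39.998536705970764 [ 0.6024 -0.3372  0.0196] 5.9333
```

```bash
cat >> h.py <<'E'
def lower(z0,zend,fstop=6.):
    "stepwise descent till the wrist force rises over the load's"
    dwell(.2); f0=read_state()["wrist_force"][2]; z=z0
    while z>zend:
        z-=.001; p=read_state()["tcp_pos"]; move_linear([HX,HY,z],max_speed=.03)
        df=read_state()["wrist_force"][2]-f0
        if df>fstop: break
    print("stopped z",z,"df",df,read_state()["tcp_pos"]); return z
HX,HY=.5665,.034
E
python3 - <<'E'
from h import *
np.set_printoptions(precision=4,suppress=True)
p=read_state()["tcp_pos"]; move_linear([p[0],p[1],.20],max_speed=.15); s=read_state(); print(s["grip_width"],s["wrist_force"])
move_ptp([HX,HY,.185],ori(90)); dwell(.2); c=cam("wrist")
cv2.imwrite("pics/over.png",c["frame"][:, :]); s=read_state(); print(s["tcp_pos"],s["grip_width"],s["clock"])
E
```

```text
0.0614575578665121 [ 0.5595  0.1198 -3.656 ]
[0.5667 0.0334 0.1849] 0.061662836980772115 8.925
```

View pics/over.png

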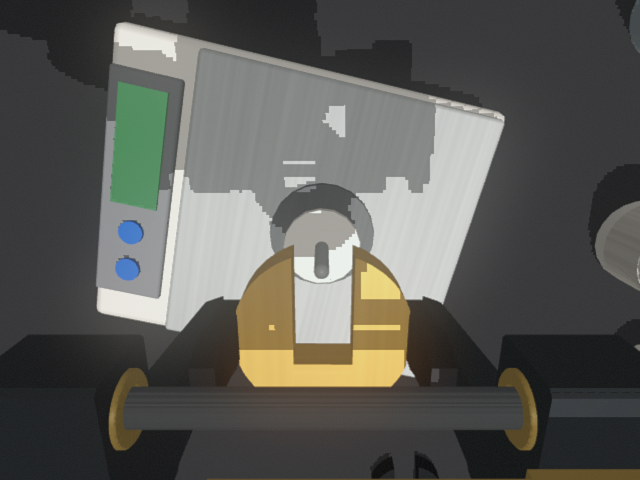

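The brass disc is held level. Its slot (columns 294–352) is centred on the stem (321,260), so I lower it.

```bash
python3 - <<'E'
from h import *
np.set_printoptions(precision=4,suppress=True)
move_linear([HX,HY,.103],max_speed=.06); print(read_state()["wrist_force"])
z=lower(.103,.097)
command_gripper(.088); dwell(.2); s=read_state(); print(s["grip_width"],s["wrist_force"],s["clock"])
move_linear([HX,HY,.215],max_speed=.15); dwell(.1)
c=cam("wrist"); cv2.imwrite("pics/placed.png",c["frame"]); np.savez("placed.npz",**c)
print(disc(c,"brass",.095)); print("stem top px",proj(c,[HX,HY,.122]),"stem at disc top",proj(c,[HX,HY,.095]))
move_ptp([.598,.291,.15],ori(120)); dwell(.2); c=cam("wrist"); np.savez("blue.npz",**c); print(disc(c,"blue"),read_state()["clock"])
a=cv2.resize(np.load("placed.npz")["frame"][160:300,250:400],(400,373)); b=cv2.resize(c["frame"][160:300,250:400],(400,373))
cv2.imwrite("pics/close2.png",np.hstack([a,b]))
E
```

```text
[ 0.6042 -0.034  -3.4384]
stopped z 0.09899999999999999 df 6.127081982794023 [0.5666 0.034  0.0995]
0.08786191691782226 [-0.3777  0.4671 -0.579 ] 12.4
[{'p': array([ 0.3775, -0.0938]), 'yaw': np.float64(-16.33349385445393), 'r': 38.512577056884766, 'off': np.float64(6.0584431757104555), 'px': array([ 55.2475, 411.1569])}, {'p': array([ 0.7593, -0.0921]), 'yaw': np.float64(151.36160077207575), 'r': 37.00979995727539, 'off': np.float64(8.22706364011443), 'px': array([597.5604, 414.4286])}, {'p': array([0.567 , 0.0344]), 'yaw': np.float64(91.34166731871129), 'r': 33.731327056884766, 'off': np.float64(4.55177893462633), 'px': array([323.5895, 240.1122])}]
stem top px [322.6012 256.1771] stem at disc top [322.6983 241.7932]
[{'p': array([0.599 , 0.2948]), 'yaw': np.float64(-55.755939093180814), 'r': 33.897464752197266, 'off': np.float64(4.003647776478735), 'px': array([326.9342, 226.5013])}] 14.7667
```

View pics/close2.png

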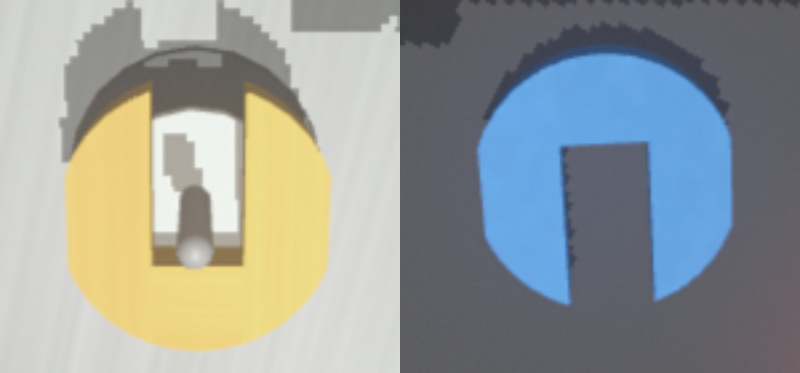

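Brass lies flat and centred with its slot at +91°. Blue's slot points down in the right-hand crop, tilted by a few degrees. I compute the blue pose from the slot corners and flats.

```bash
python3 - <<'E'
from h import *
np.set_printoptions(precision=4,suppress=True)
c=dict(np.load("blue.npz"))
u=lambda x,y:(250+(x-400)/2.667,160+y/2.667)
# closed-end corners, mouth corners, flat ends (left, right)
P=cast(c,[u(561,147),u(649,142),u(570,303),u(655,300),u(479,150),u(485,237),u(731,137),u(732,223)],.015)[:,:2]
ys=[np.degrees(np.arctan2(*(P[j]-P[i])[::-1])) for i,j in((0,2),(1,3),(4,5),(6,7))]
d=P[1]-P[0]; ys.append(np.degrees(np.arctan2(d[1],d[0]))-90); yaw=(np.mean(ys[:4])); print(ys,yaw)
a=np.radians(yaw); x=np.array([np.cos(a),np.sin(a)]);y=np.array([-x[1],x[0]])
F=P[4:].mean(0); ex=(P[0]+P[1])@x/2+.011
print("width",abs((P[4]+P[5]-P[6]-P[7])@y/2),"slot",abs((P[0]-P[1])@y),"x est",F@x,ex,"y est",F@y,(P[:2]@y).mean())
ctr=x*np.mean([F@x,ex])+y*(F@y); print(ctr)
np.save("blue.npy",[*ctr,yaw])
assert np.hypot(*(ctr-[.599,.293]))<.006 and abs(yaw+58)<8
move_ptp([*ctr,.06],ori(yaw+180)); move_linear([*ctr,.0195],max_speed=.08)
command_gripper(.05,grasp_force=40); s=read_state(); print(s["grip_width"],s["grip_force"],s["tcp_pos"])
move_linear([*ctr,.21],max_speed=.15)
move_ptp([HX,HY,.20],ori(90)); dwell(.2); c=cam("wrist")
cv2.imwrite("pics/over2.png",c["frame"]); s=read_state(); print(s["tcp_pos"],s["grip_width"],s["wrist_force"],s["clock"])
E
```

```text
[np.float64(-57.396439523179104), np.float64(-57.118369551643895), np.float64(-58.051444745541254), np.float64(-57.30675102468624), np.float64(-56.770178755321965)] -57.468251211262626
width 0.06186386841212742 slot 0.02156338452331696 x est 0.07523095288590055 0.07534355931668506 y est 0.663943672964725 0.6640212782502986
[0.6003 0.2936]
0.06168214869184408 39.990084171295166 [0.6003 0.2936 0.0196]
[0.5667 0.0349 0.1999] 0.06140941605916318 [-0.0229  0.074  -2.8382] 19.0833
```

View pics/over2.png

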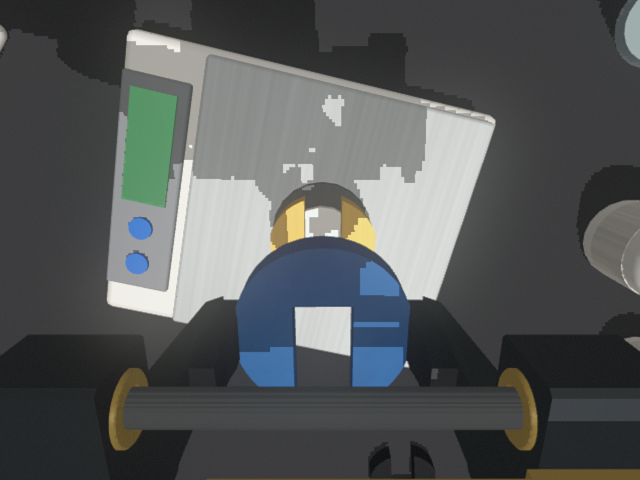

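Blue is held level with its slot facing opposite to brass, centred at column 323. I lower it.

```bash
python3 - <<'E'
from h import *
np.set_printoptions(precision=4,suppress=True)
move_linear([HX,HY,.118],max_speed=.06)
z=lower(.118,.112)
command_gripper(.088); dwell(.2); s=read_state(); print(s["grip_width"],s["wrist_force"])
move_linear([HX,HY,.23],max_speed=.15); dwell(.3)
c=cam("wrist"); print(disc(c,"blue",.11),read_state()["clock"])
cv2.imwrite("pics/end.png",np.hstack([cv2.resize(c["frame"][150:300,240:410],(400,353)),cv2.resize(cam("side")["frame"][180:260,290:381],(400,353))]))
E
```

```text
stopped z 0.11399999999999999 df 6.614540749819076 [0.5666 0.034  0.1145]
0.08751604845217534 [ 0.2799  0.1577 -0.4744]
[{'p': array([0.567 , 0.0352]), 'yaw': np.float64(-90.78193621281629), 'r': 32.62948226928711, 'off': np.float64(4.562082659986183), 'px': array([322.9926, 236.6667])}] 23.8333
```

View pics/end.png

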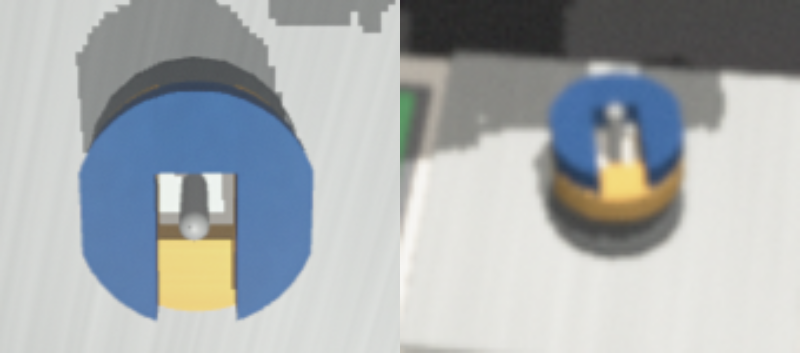

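Both discs lie flat and centred on the stem, and the slots face opposite ways. I hand the job in.

```bash
python3 -c "
from bench import *
print(close_job())"
```

```text
the job is handed in; nothing more can be done
None
```

The job is handed in at about 24 s of the 58 s allowed: the brass disc lies flat on the hanger's foot with the blue disc flat on top, slots opposed (+91° and -91°), both measured within about 2 mm of the stem's axis; no verdict was returned.

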